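# Swap the mixed-up lids of four storage jars

## Robot

A 6-joint arm with a two-finger parallel gripper is mounted at the origin on a cart in front of the work surface, level with it; the furniture and walls round the work are solid. World frame = base frame: x ahead of the robot, y to its left, z up, the work surface at z = 0. Lengths are in m, angles in rad, forces in N, time in s.
With the tool pointing down it reaches from about 0.3 to 0.875 m from the base axis. Payload 6.4 kg.
Tool frame: the origin (TCP) lies at the very end of the fingers, on their centre line; the grasp point (between the pads) lies 19 mm behind it; z points along the fingers, y is the line along which they close (so a half turn about z gives the same grasp; the last joint's range is limited). The gripper opens to 85 mm and grips with 20 to 120 N. Pads are 22 mm wide; open, the fingers measure 114 mm over their backs; the gripper's body (76 mm by 85 mm) begins 54 mm behind the grasp point. The pads swing forward as they close: fully open they stand 13 mm farther back than shut.
Start: joints at [0.898, 0.181, 1.607, -0, 1.354, -0.206], TCP at [0.259, 0.514, 0.231] pointing down, gripper open.
Joint ranges: [-2.99, 2.99], [-0.89, 2.07], [0.3, 2.58], [-1.14, 4.28], [0, 2.63], [-3.12, 3.12]. Speed limits (rad/s): [2.57, 2.57, 3.01, 3.14, 3.14, 3.14].

## Interface

Orientations are given as a unit quaternion [w, x, y, z].
In Python, from bench import * gives the robot as it stands. The module is installed in compiled form; this text tells all that it offers.
- The arm moves only by the tool arm_command, never from a script. Its arguments are lists of equal length, an entry for each row: "dp": the shift along the tool's x, y, z in units of 0.25 m (1.0 is 0.25 m), a list of three; "turn": the turn, a rotation vector about the tool's x, y, z in units of 30 degrees (1.0 is 30 degrees), a list of three; "jaw": the opening, from 0 (shut) to 1 (fully open). A call has 1 to 5 rows; each row is the pose to reach, as a shift and turn from the pose commanded when the call began, along the tool's axes at that moment; what a row does not reach only later rows make up. A row lasts 1/8 s, in which the tool goes at most 62.5 mm and 10.7 degrees, less where a joint would pass 70% of its speed; a pose out of reach is approached as far as the arm can. A call with a number of a shift or a turn outside -1 to 1 is refused whole. A call with a gripper value outside its range is refused whole. The fingers move at their own pace and stop on an object; the grip force is fixed at half the most. Time passes only in rows, so rows that repeat a pose let the fingers close. It gives the time, the measured TCP pose, the force, the opening and the grip force at its end, in the units of the state.
- get_obs(): the state, without advancing time (a new reading comes with each control period).
- camera(name): name is "side" or "top"; returns the picture (384x512x3 uint8, blue, green, red); there is no depth.
- get_calibration(name): a dict with "camera_matrix" (3x3 intrinsics, pixels), "R" (3x3) and "t" (3): a world point X has camera coordinates R X + t. Camera axes: x right, y down, z forward; pixel columns grow to the right and rows downward; lengths in m; the calibration is good to about 2 mm. A picture is of the moment at which its call begins. get_calibration takes no time and is no camera call.
- hand_in(): hands the job in; it is judged then, once.
The state is a dict: "time_s": time; "q": joint angles; "dq": joint speeds; "joint_efforts": joint torques, N m; "eef_pos": TCP position; "eef_rot": TCP orientation; "wrist_force": force on the tool from outside, world axes, zero at the start; "torque": the same for the moment, N m; "opening": opening from 0.0 (shut) to 1.0 (fully open); "grasp_force": force on a finger pad.
Only numpy, scipy, OpenCV 4.12 (cv2) and the standard library are available. Lean on these libraries where they do the work, as an engineer would, in place of code of your own. Each camera call takes 0.05 s, during which the arm holds its last target. There are 200 camera calls.

## Task

The lids of the four storage jars are mixed up: put each lid on the jar of its own colour, fully seated. They are stoneware, so set every lid down gently, and where one has to wait, lay it level on the chopping board, never on the bare worktop. Leave the jars and the little green cup standing where they are.

Things in the scene. Friction and masses are not known exactly. Their poses are not given: they have to be found in the camera images.
- jar_white: tall cream-white stoneware storage jar, 140 mm high, 120 mm across, 0.9 kg, loose, upright. Open mouth 72 mm across inside, in a flat-topped neck 84 mm across. Origin: centre of its underside; z up. A seated lid's origin is 127 mm above the jar's origin, on its axis. At the start another jar's lid is on it; every lid fits every jar.
- jar_blue: tall dark blue stoneware storage jar, 140 mm high, 120 mm across, 0.9 kg, loose, upright. Open mouth 72 mm across inside, in a flat-topped neck 84 mm across. Origin: centre of its underside; z up. A seated lid's origin is 127 mm above the jar's origin, on its axis. At the start another jar's lid is on it; every lid fits every jar.
- jar_terracotta: short red-brown stoneware storage jar, 110 mm high, 120 mm across, 0.9 kg, loose, upright. Open mouth 72 mm across inside, in a flat-topped neck 84 mm across. Origin: centre of its underside; z up. A seated lid's origin is 97 mm above the jar's origin, on its axis. At the start another jar's lid is on it; every lid fits every jar.
- jar_yellow: short mustard-yellow stoneware storage jar, 110 mm high, 120 mm across, 0.9 kg, loose, upright. Open mouth 72 mm across inside, in a flat-topped neck 84 mm across. Origin: centre of its underside; z up. A seated lid's origin is 97 mm above the jar's origin, on its axis. At the start another jar's lid is on it; every lid fits every jar.
- lid_white: cream-white stoneware lid, 0.16 kg, 87 mm across. Plug below: 52 mm across at its flat underside, 67 mm at 13 mm up, where the flange rests on the jar; self-centring up to 8 mm off. Domed top to 24 mm, above it a round knob 28 mm across, straight-sided 37 to 48 mm up, top at 54: grasp that from above. Origin: centre of the plug's underside; z up. Laid down it stands level on the plug.
- lid_blue: dark blue stoneware lid, 0.16 kg, 87 mm across. Plug below: 52 mm across at its flat underside, 67 mm at 13 mm up, where the flange rests on the jar; self-centring up to 8 mm off. Domed top to 24 mm, above it a round knob 28 mm across, straight-sided 37 to 48 mm up, top at 54: grasp that from above. Origin: centre of the plug's underside; z up. Laid down it stands level on the plug.
- lid_terracotta: red-brown stoneware lid, 0.16 kg, 87 mm across. Plug below: 52 mm across at its flat underside, 67 mm at 13 mm up, where the flange rests on the jar; self-centring up to 8 mm off. Domed top to 24 mm, above it a round knob 28 mm across, straight-sided 37 to 48 mm up, top at 54: grasp that from above. Origin: centre of the plug's underside; z up. Laid down it stands level on the plug.
- lid_yellow: mustard-yellow stoneware lid, 0.16 kg, 87 mm across. Plug below: 52 mm across at its flat underside, 67 mm at 13 mm up, where the flange rests on the jar; self-centring up to 8 mm off. Domed top to 24 mm, above it a round knob 28 mm across, straight-sided 37 to 48 mm up, top at 54: grasp that from above. Origin: centre of the plug's underside; z up. Laid down it stands level on the plug.
- board: wooden chopping board lying on the worktop in front of the jars, 160 mm (its x) by 280 mm (its y) by 18 mm thick, 1.2 kg, empty; nothing else stands on it. Origin: centre of its underside. One or two lids can wait on its top.
- cup: small green espresso cup with a handle, 65 x 94 mm, 52 mm high, standing at the left of the work; only a bystander. Origin: centre of its underside.
Not all that is in view belongs to the job. Leave any pink look-alike of the lid_yellow alone.

How it is judged:
By the outcome, as a careful person would: the job done as asked, in the order asked, and still so for the second after the job is handed in, with the robot touching nothing.
It also fails if it takes over 141 s, if anything falls off the work surface, if the arm or the gripper's body presses on something with over 40 N, if the wrist force passes 120 N, or if a joint passes its speed limit or range.

## Working session

There is one attempt and no reset: what is moved stays moved. The work goes in short steps, Python scripts to look and compute and a tool call to move; the robot and the scene stay as the last step left them, time stands still between calls to the robot, and variables do not carry over. Pictures are saved under pics/ and viewed, at most 14 in all, crops included, and the job is handed in when it is done.

Besides the shell and the picture viewer there is one more tool, called after "Emit:" as name(argument=value, ...) on one line, values as JSON. arm_command: Moves the arm, as the interface text tells. Its arguments: {"type":"object","properties":{"dp":{"type":"array"},"turn":{"type":"array"},"jaw":{"type":"array"}},"required":["dp","turn","jaw"]}

```bash
mkdir -p pics
python3 - <<'E'
from bench import *
import cv2
for n in ("top","side"):
    cv2.imwrite(f"pics/{n}0.png",camera(n)); c=get_calibration(n); print(c)
o=get_obs(); print(o)
E
```

```text
{'camera_matrix': array([[350.40024452,   0.        , 259.4078902 ],
       [  0.        , 350.40024452, 193.11086014],
       [  0.        ,   0.        ,   1.        ]]), 'R': array([[-0.0529074 , -0.9985972 , -0.00210781],
       [-0.97682118,  0.05219186, -0.20759672],
       [ 0.20741552, -0.00892445, -0.97821223]]), 't': array([0.09733428, 0.54841269, 0.90436656])}
{'camera_matrix': array([[367.03275964,   0.        , 256.82918778],
       [  0.        , 367.03275964, 195.27036129],
       [  0.        ,   0.        ,   1.        ]]), 'R': array([[ 9.62402249e-01, -2.71626671e-01,  9.28386324e-04],
       [-1.46460887e-01, -5.21798923e-01, -8.40401745e-01],
       [ 2.28759960e-01,  8.08668557e-01, -5.41963140e-01]]), 't': array([-0.49904138,  0.2230122 ,  0.80872142])}
{'time_s': 0.1, 'q': array([ 8.97711121e-01,  1.81492907e-01,  1.60790201e+00, -8.89515737e-06,
        1.35381630e+00, -2.06309954e-01]), 'dq': array([ 0.00077128, -0.0023571 , -0.00321811, -0.00058704, -0.00070549,
        0.0008505 ]), 'joint_efforts': array([-3.58409770e-04, -4.45873260e+01, -3.52243853e+01, -3.26467734e-04,
        4.03497615e-03, -3.08663346e-05]), 'eef_pos': array([0.25842799, 0.51309265, 0.23046244]), 'eef_rot': array([-3.40554963e-04,  2.31273616e-01,  9.72888411e-01, -7.34153451e-04]), 'wrist_force': array([ 0.10186345,  0.04246816, -0.12851618]), 'torque': array([-0.02566609, -0.03338331,  0.01178851]), 'grasp_force': 0.0, 'opening': 1.0018073137593617}
```

View pics/top0.png

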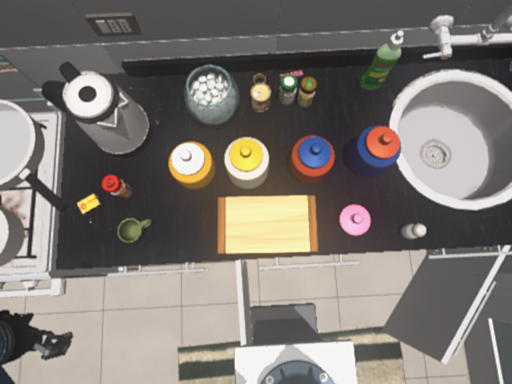

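View pics/side0.png

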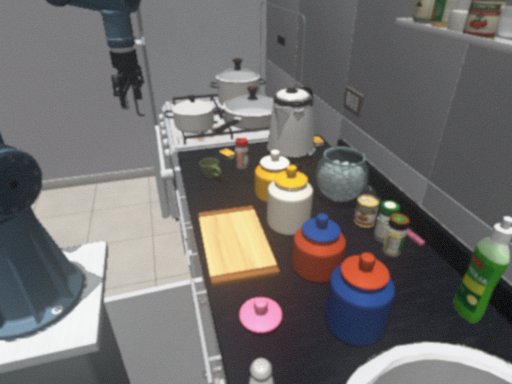

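The top view shows, from left to right:

| Jar | Lid on it | Pixel |
|---|---|---|
| yellow | white | (190,160) |
| white | yellow | (246,157) |
| terracotta | blue | (314,155) |
| blue | terracotta | (380,145) |

The board is at (268,224), the pink decoy at (355,220) and the cup at (132,230). So there are two swaps to do. Next I'll measure the lids.

```bash
cat > h.py <<'E'
from bench import *
import cv2, numpy as np
HUE={'white':((0,0,165),(179,60,255)),'yellow':((22,150,120),(34,255,255)),'red':((0,150,120),(12,255,255)),'blue':((105,120,60),(125,255,255)),'board':((8,50,60),(24,190,255))}
def ray(cam,uv,z):
    c=get_calibration(cam); d=c['R'].T@np.linalg.inv(c['camera_matrix'])@np.array([uv[0],uv[1],1.]); o=-c['R'].T@c['t']
    return (o+d*(z-o[2])/d[2])
def blob(img,col,box):
    x0,y0,x1,y1=box; m=cv2.inRange(cv2.cvtColor(img,cv2.COLOR_BGR2HSV),*HUE[col]); k=np.zeros_like(m); k[y0:y1,x0:x1]=m[y0:y1,x0:x1]
    k=cv2.morphologyEx(k,cv2.MORPH_OPEN,np.ones((3,3)))
    c=max(cv2.findContours(k,cv2.RETR_EXTERNAL,cv2.CHAIN_APPROX_NONE)[0],key=cv2.contourArea)
    return cv2.convexHull(c)
def lid(img,cam,col,box,z):
    "outline hull cast on the flange plane, min enclosing circle"
    h=blob(img,col,box); p=np.array([ray(cam,q[0],z)[:2] for q in h],np.float32)
    (x,y),r=cv2.minEnclosingCircle(p); e=cv2.fitEllipse(p); return np.round([x,y,r,*e[0],*e[1]],4)
E
python3 - <<'E'
from h import *
t=cv2.imread('pics/top0.png'); s=cv2.imread('pics/side0.png')
for n,col,b,bs,z in [('Y','white',(165,138,210,178),(255,148,295,172),.113),('W','yellow',(222,130,272,175),(270,164,313,212),.143),('T','blue',(295,130,338,174),(300,212,346,245),.113),('B','red',(358,120,406,160),(335,252,396,292),.143)]:
    print(n,lid(t,'top',col,b,z),lid(s,'side',col,bs,z))
h=blob(t,'board',(205,185,325,262)); r=cv2.minAreaRect(np.array([ray('top',q[0],.018)[:2] for q in h],np.float32)); print(r)
o=np.hstack([cv2.resize(t[120:185,160:410],None,fx=3,fy=3,interpolation=0)]); cv2.imwrite('pics/crop0.png',o)
E
```

```text
Y [0.6452 0.2534 0.044  0.6452 0.253  0.0854 0.0873] [0.646  0.2563 0.048  0.6454 0.2574 0.0861 0.0994]
W [0.6376 0.0984 0.0417 0.6383 0.0986 0.0804 0.083 ] [0.6317 0.1087 0.0484 0.6307 0.1011 0.074  0.099 ]
T [ 0.6456 -0.0822  0.0418  0.6452 -0.0824  0.0816  0.0823] [ 0.6503 -0.0731  0.051   0.6491 -0.0757  0.0804  0.1023]
B [ 0.6539 -0.2537  0.0436  0.6529 -0.2544  0.0826  0.0856] [ 0.6559 -0.2486  0.0495  0.655  -0.2505  0.0837  0.0977]
((0.4798474907875061, 0.0584697350859642), (0.3397451639175415, 0.20920343697071075), 86.93863677978516)
```

View pics/crop0.png

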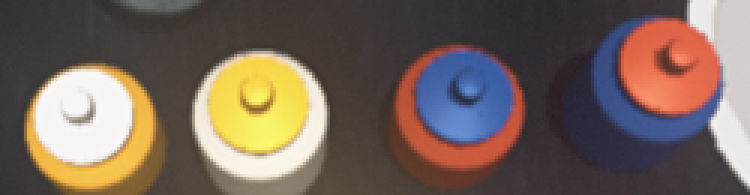

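Emit:
arm_command(dp=[[-0.2, -0.03, 0], [-0.4, -0.06, 0], [-0.6, -0.09, 0], [-0.8, -0.11, 0], [-0.92, -0.12, 0]], turn=[[0, 0, -0.3], [0, 0, -0.6], [0, 0, -0.89], [0, 0, -0.89], [0, 0, -0.89]], jaw=[0.65, 0.65, 0.65, 0.65, 0.65])

```text
time_s: 0.72
eef_pos: [0.4523, 0.3815, 0.2308]
eef_rot: [-0.0, 0.001, 1.0, -0.0]
wrist_force: [1.0, 0.3, 0.1]
opening: 0.648
grasp_force: 0.0
```

Run:
```python
from h import *
from scipy.spatial.transform import Rotation as R
o=get_obs(); q=o['eef_rot']; M=R.from_quat(q[[1,2,3,0]]).as_matrix(); print(o['time_s'],o['eef_pos'],M.round(3),o['opening'],o['q'].round(2))
print([ray('top',p,.018).round(3) for p in ((219,197),(316,194),(318,252),(217,254))])
c=get_calibration('top');print(-c['R'].T@c['t'])
```

```text
0.725 [0.45230382 0.38145928 0.23078315] [[-1.     0.003 -0.   ]
 [ 0.003  1.    -0.001]
 [ 0.    -0.001 -1.   ]] 0.6481633490925551 [ 0.5   0.22  1.56 -0.    1.36 -1.07]
[array([0.556, 0.184, 0.018]), array([ 0.55 , -0.094,  0.018]), array([ 0.387, -0.085,  0.018]), array([0.396, 0.194, 0.018])]
[0.35327118 0.07664603 0.99871626]
```

Emit:
arm_command(dp=[[-0.2, -0.13, 0], [-0.4, -0.26, 0], [-0.6, -0.39, 0], [-0.77, -0.51, 0], [-0.77, -0.51, 0.1]], turn=[[0, 0, 0], [0, 0, 0], [0, 0, 0], [0, 0, 0], [0, 0, 0]], jaw=[0.65, 0.65, 0.65, 0.65, 0.65])

```text
time_s: 1.35
eef_pos: [0.6473, 0.2523, 0.2074]
eef_rot: [0.002, 0.003, 1.0, 0.0]
wrist_force: [-1.3, 0.2, -0.1]
opening: 0.647
grasp_force: 0.0
```

Run:
```python
from h import *
print(get_obs()['eef_pos'])
t=camera('top'); s=camera('side'); cv2.imwrite('pics/t1.png',t); cv2.imwrite('pics/s1.png',s)
cv2.imwrite('pics/c1.png',np.hstack([cv2.resize(t[90:190,130:230],(400,400)),cv2.resize(s[70:190,210:330],(400,400))]))
```

```text
[0.64728579 0.25231449 0.20744587]
```

View pics/c1.png

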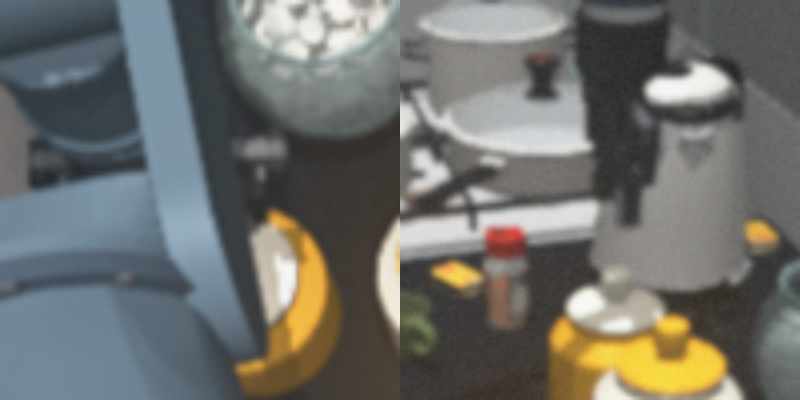

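The crop shows the open fingers standing over the white lid's knob, with nothing touching.

Emit:
arm_command(dp=[[0, 0, 0.1], [0, 0, 0.2], [0, 0, 0.28], [0, 0, 0.32], [0, 0, 0.32]], turn=[[0, 0, 0], [0, 0, 0], [0, 0, 0], [0, 0, 0], [0, 0, 0]], jaw=[0.65, 0.65, 0.65, 0.65, 0.65])

```text
time_s: 2.08
eef_pos: [0.6426, 0.2557, 0.1258]
eef_rot: [-0.001, 0.0, 1.0, -0.0]
wrist_force: [1.0, -0.4, 0.8]
opening: 0.65
grasp_force: 0.0
```

Emit:
arm_command(dp=[[0, 0, 0], [0, 0, 0], [0, 0, 0], [0, 0, 0], [0, 0, 0]], turn=[[0, 0, 0], [0, 0, 0], [0, 0, 0], [0, 0, 0], [0, 0, 0]], jaw=[0.5, 0.35, 0.2, 0.1, 0])

```text
time_s: 2.7
eef_pos: [0.644, 0.2554, 0.1279]
eef_rot: [0.001, 0.0, 1.0, 0.0]
wrist_force: [-0.3, -0.2, 5.6]
opening: 0.303
grasp_force: 59.3
```

Emit:
arm_command(dp=[[0, 0, -0.04], [0, 0, -0.14], [0, 0, -0.26], [0, 0, -0.36], [0, 0, -0.42]], turn=[[0, 0, 0], [0, 0, 0], [0, 0, 0], [0, 0, 0], [0, 0, 0]], jaw=[0, 0, 0, 0, 0])

```text
time_s: 3.32
eef_pos: [0.6433, 0.2558, 0.2328]
eef_rot: [0.001, 0.0, 1.0, 0.0]
wrist_force: [-0.4, -0.3, -2.5]
opening: 0.304
grasp_force: 59.1
```

Emit:
arm_command(dp=[[0.1, -0.1, 0], [0.28, -0.28, 0], [0.46, -0.48, 0], [0.62, -0.66, 0], [0.72, -0.78, 0]], turn=[[0, 0, 0], [0, 0, 0], [0, 0, 0], [0, 0, 0], [0, 0, 0]], jaw=[0, 0, 0, 0, 0])

```text
time_s: 3.95
eef_pos: [0.4606, 0.0595, 0.2307]
eef_rot: [-0.001, 0.001, 1.0, -0.0]
wrist_force: [0.8, -1.3, -1.8]
opening: 0.305
grasp_force: 59.4
```

Run:
```python
from h import *
o=get_obs();print(o['eef_pos'],o['wrist_force'],o['grasp_force'])
t=camera('top'); s=camera('side'); 
cv2.imwrite('pics/c2.png',np.hstack([cv2.resize(t[110:270,150:350],(400,320)),cv2.resize(s[60:300,150:400],(400,320))]))
```

```text
[0.4605794  0.05949529 0.23067079] [ 0.83246434 -1.32140631 -1.75099448] 59.40280616283417
```

View pics/c2.png

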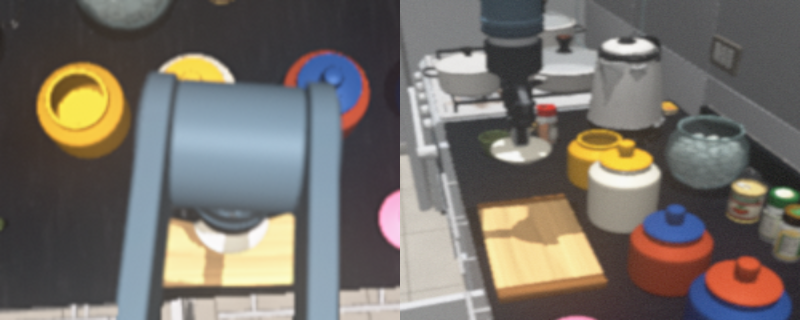

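The white lid hangs level in the gripper above the board. The yellow jar stands open and hasn't moved.

Emit:
arm_command(dp=[[0, 0, 0.12], [0, 0, 0.3], [0, 0, 0.48], [0, 0, 0.6], [0, 0, 0.67]], turn=[[0, 0, 0], [0, 0, 0], [0, 0, 0], [0, 0, 0], [0, 0, 0]], jaw=[0, 0, 0, 0, 0])

```text
time_s: 4.68
eef_pos: [0.4618, 0.0613, 0.0617]
eef_rot: [-0.002, 0.0, 1.0, 0.0]
wrist_force: [-0.1, 0.1, -1.7]
opening: 0.301
grasp_force: 59.6
```

Emit:
arm_command(dp=[[0, 0, 0.008], [0, 0, 0.016], [0, 0, 0.024], [0, 0, 0.03], [0, 0, 0.036]], turn=[[0, 0, 0], [0, 0, 0], [0, 0, 0], [0, 0, 0], [0, 0, 0]], jaw=[0, 0, 0, 0, 0])

```text
time_s: 5.3
eef_pos: [0.4632, 0.0607, 0.0551]
eef_rot: [0.0, 0.0, 1.0, -0.0]
wrist_force: [0.4, 1.0, -2.2]
opening: 0.305
grasp_force: 59.6
```

Emit:
arm_command(dp=[[0, 0, 0.003], [0, 0, 0.006], [0, 0, 0.009], [0, 0, 0.012], [0, 0, 0.015]], turn=[[0, 0, 0], [0, 0, 0], [0, 0, 0], [0, 0, 0], [0, 0, 0]], jaw=[0, 0, 0, 0, 0])

```text
time_s: 5.92
eef_pos: [0.4629, 0.0607, 0.051]
eef_rot: [-0.0, 0.0, 1.0, -0.0]
wrist_force: [0.2, 0.6, -2.3]
opening: 0.308
grasp_force: 59.6
```

Emit:
arm_command(dp=[[0, 0, 0.002], [0, 0, 0.004], [0, 0, 0.006], [0, 0, 0.008], [0, 0, 0.01]], turn=[[0, 0, 0], [0, 0, 0], [0, 0, 0], [0, 0, 0], [0, 0, 0]], jaw=[0, 0, 0, 0, 0])

```text
time_s: 6.55
eef_pos: [0.4629, 0.0607, 0.0489]
eef_rot: [-0.0, 0.0, 1.0, -0.0]
wrist_force: [-3.6, -0.4, 7.2]
opening: 0.303
grasp_force: 60.2
```

Contact came at TCP z = 0.049, so a gripped lid's origin sits 31 mm below the TCP. I'll release it.

Emit:
arm_command(dp=[[0, 0, 0], [0, 0, 0], [0, 0, 0], [0, 0, 0], [0, 0, -0.1]], turn=[[0, 0, 0], [0, 0, 0], [0, 0, 0], [0, 0, 0], [0, 0, 0]], jaw=[0.35, 0.45, 0.55, 0.65, 0.65])

```text
time_s: 7.18
eef_pos: [0.4611, 0.0609, 0.0722]
eef_rot: [-0.002, 0.0, 1.0, 0.0]
wrist_force: [0.4, -1.2, -0.1]
opening: 0.648
grasp_force: 0.0
```

Emit:
arm_command(dp=[[0, 0, -0.2], [0, 0, -0.4], [0, 0, -0.62], [-0.2, 0.04, -0.62], [-0.4, 0.08, -0.62]], turn=[[0, 0, 0], [0, 0, 0], [0, 0, 0], [0, 0, 0], [0, 0, 0]], jaw=[0.65, 0.65, 0.65, 0.65, 0.65])

```text
time_s: 7.8
eef_pos: [0.5649, 0.0808, 0.2309]
eef_rot: [0.002, 0.001, 1.0, -0.0]
wrist_force: [0.4, -0.0, 1.0]
opening: 0.647
grasp_force: 0.0
```

Emit:
arm_command(dp=[[-0.18, 0.05, 0], [-0.29, 0.077, 0], [-0.29, 0.077, 0.1], [-0.29, 0.077, 0.2], [-0.29, 0.077, 0.25]], turn=[[0, 0, 0], [0, 0, 0], [0, 0, 0], [0, 0, 0], [0, 0, 0]], jaw=[0.65, 0.65, 0.65, 0.65, 0.65])

```text
time_s: 8.43
eef_pos: [0.6344, 0.0998, 0.164]
eef_rot: [-0.001, 0.0, 1.0, 0.0]
wrist_force: [-0.3, 0.9, -0.0]
opening: 0.652
grasp_force: 0.0
```

Emit:
arm_command(dp=[[0, 0, 0.03], [0, 0, 0.045], [0, 0, 0.045], [0, 0, 0.045], [0, 0, 0.045]], turn=[[0, 0, 0], [0, 0, 0], [0, 0, 0], [0, 0, 0], [0, 0, 0]], jaw=[0.65, 0.65, 0.5, 0.4, 0.3])

```text
time_s: 9.05
eef_pos: [0.636, 0.0998, 0.1558]
eef_rot: [0.001, 0.0, 1.0, -0.0]
wrist_force: [-0.5, 0.2, 2.9]
opening: 0.307
grasp_force: 45.0
```

Emit:
arm_command(dp=[[0, 0, 0], [0, 0, 0], [0, 0, 0], [0, 0, -0.04], [0, 0, -0.12]], turn=[[0, 0, 0], [0, 0, 0], [0, 0, 0], [0, 0, 0], [0, 0, 0]], jaw=[0.2, 0.1, 0, 0, 0])

```text
time_s: 9.68
eef_pos: [0.6344, 0.0998, 0.1842]
eef_rot: [-0.002, 0.0, 1.0, 0.0]
wrist_force: [0.1, 0.9, -1.5]
opening: 0.306
grasp_force: 59.0
```

Emit:
arm_command(dp=[[0, 0, -0.08], [-0.01, 0.16, -0.1], [-0.02, 0.36, -0.1], [-0.03, 0.54, -0.1], [-0.035, 0.62, -0.1]], turn=[[0, 0, 0], [0, 0, 0], [0, 0, 0], [0, 0, 0], [0, 0, 0]], jaw=[0, 0, 0, 0, 0])

```text
time_s: 10.3
eef_pos: [0.6443, 0.2574, 0.2112]
eef_rot: [0.001, -0.001, 1.0, 0.0]
wrist_force: [0.2, -0.7, -1.8]
opening: 0.307
grasp_force: 59.2
```

Emit:
arm_command(dp=[[0, 0, 0.08], [0, 0, 0.16], [0, 0, 0.22], [0, 0, 0.26], [0, 0, 0.28]], turn=[[0, 0, 0], [0, 0, 0], [0, 0, 0], [0, 0, 0], [0, 0, 0]], jaw=[0, 0, 0, 0, 0])

```text
time_s: 10.92
eef_pos: [0.6442, 0.2541, 0.1388]
eef_rot: [-0.001, 0.001, 1.0, -0.0]
wrist_force: [1.2, 0.4, -2.0]
opening: 0.305
grasp_force: 59.2
```

Emit:
arm_command(dp=[[0, 0, 0.004], [0, 0, 0.009], [0, 0, 0.014], [0, 0, 0.019], [0, 0, 0.024]], turn=[[0, 0, 0], [0, 0, 0], [0, 0, 0], [0, 0, 0], [0, 0, 0]], jaw=[0, 0, 0, 0, 0])

```text
time_s: 11.55
eef_pos: [0.6443, 0.2549, 0.1338]
eef_rot: [0.0, 0.0, 1.0, 0.0]
wrist_force: [-0.3, 0.4, -1.7]
opening: 0.307
grasp_force: 59.2
```

Emit:
arm_command(dp=[[0, 0, 0.003], [0, 0, 0.006], [0, 0, 0.009], [0, 0, 0.012], [0, 0, 0.015]], turn=[[0, 0, 0], [0, 0, 0], [0, 0, 0], [0, 0, 0], [0, 0, 0]], jaw=[0, 0, 0, 0, 0])

```text
time_s: 12.18
eef_pos: [0.6443, 0.2548, 0.13]
eef_rot: [0.0, 0.0, 1.0, -0.0]
wrist_force: [-0.4, -0.2, -1.3]
opening: 0.31
grasp_force: 59.2
```

Emit:
arm_command(dp=[[0, 0, 0.003], [0, 0, 0.006], [0, 0, 0.008], [0, 0, 0.01], [0, 0, 0.012]], turn=[[0, 0, 0], [0, 0, 0], [0, 0, 0], [0, 0, 0], [0, 0, 0]], jaw=[0, 0, 0, 0, 0])

```text
time_s: 12.8
eef_pos: [0.6443, 0.2548, 0.127]
eef_rot: [-0.0, 0.0, 1.0, 0.0]
wrist_force: [0.1, 0.1, -1.5]
opening: 0.308
grasp_force: 59.2
```

Emit:
arm_command(dp=[[0, 0, 0.002], [0, 0, 0.004], [0, 0, 0.006], [0, 0, 0.008], [0, 0, 0.01]], turn=[[0, 0, 0], [0, 0, 0], [0, 0, 0], [0, 0, 0], [0, 0, 0]], jaw=[0, 0, 0, 0, 0])

```text
time_s: 13.42
eef_pos: [0.6443, 0.2548, 0.1259]
eef_rot: [0.0, 0.0, 1.0, -0.0]
wrist_force: [-5.4, -1.8, 9.4]
opening: 0.306
grasp_force: 59.7
```

Yellow is seated: contact at 0.126. I'll release it and go back for the white lid.

Emit:
arm_command(dp=[[0, 0, 0], [0, 0, 0], [0, 0, 0], [0, 0, 0], [0, 0, -0.1]], turn=[[0, 0, 0], [0, 0, 0], [0, 0, 0], [0, 0, 0], [0, 0, 0]], jaw=[0.35, 0.45, 0.55, 0.65, 0.65])

```text
time_s: 14.05
eef_pos: [0.6425, 0.2544, 0.1469]
eef_rot: [-0.003, 0.0, 1.0, -0.001]
wrist_force: [-0.1, 0.6, 0.1]
opening: 0.647
grasp_force: 0.0
```

Emit:
arm_command(dp=[[0, 0, -0.2], [0.16, -0.17, -0.22], [0.34, -0.36, -0.22], [0.52, -0.56, -0.22], [0.72, -0.776, -0.22]], turn=[[0, 0, 0], [0, 0, 0], [0, 0, 0], [0, 0, 0], [0, 0, 0]], jaw=[0.65, 0.65, 0.65, 0.65, 0.65])

```text
time_s: 14.68
eef_pos: [0.4756, 0.0735, 0.2047]
eef_rot: [0.0, 0.0, 1.0, -0.0]
wrist_force: [0.0, -0.5, 1.1]
opening: 0.649
grasp_force: 0.0
```

Emit:
arm_command(dp=[[0, 0, 0], [0, 0, 0.1], [0, 0, 0.2], [0, 0, 0.3], [0, 0, 0.35]], turn=[[0, 0, 0], [0, 0, 0], [0, 0, 0], [0, 0, 0], [0, 0, 0]], jaw=[0.65, 0.65, 0.65, 0.65, 0.65])

```text
time_s: 15.3
eef_pos: [0.477, 0.0753, 0.116]
eef_rot: [-0.001, 0.0, 1.0, 0.0]
wrist_force: [0.0, -0.0, -0.4]
opening: 0.647
grasp_force: 0.0
```

Run:
```python
from h import *
print(get_obs()['eef_pos'])
t=camera('top'); s=camera('side'); 
cv2.imwrite('pics/c3.png',np.hstack([cv2.resize(t[110:270,150:350],(400,320)),cv2.resize(s[130:290,170:370],(400,320))]))
```

```text
[0.4769914  0.07526374 0.11597852]
```

View pics/c3.png

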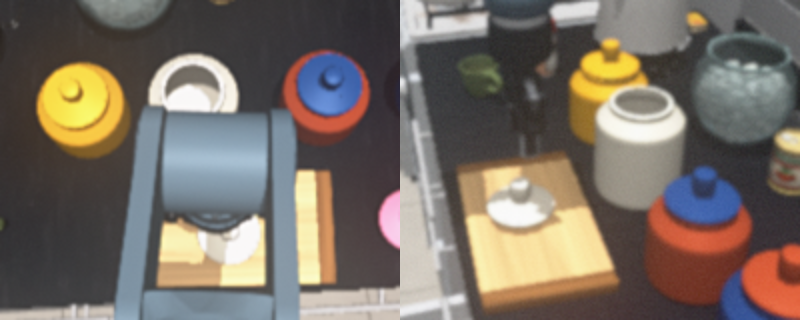

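The yellow lid is seated level on its jar. The white lid lies level on the board, and the gripper is 14 mm short of it in x and y, so I'll correct that first.

Emit:
arm_command(dp=[[0.056, -0.058, 0], [0.056, -0.058, 0.03], [0.056, -0.058, 0.13], [0.056, -0.058, 0.22], [0.056, -0.058, 0.262]], turn=[[0, 0, 0], [0, 0, 0], [0, 0, 0], [0, 0, 0], [0, 0, 0]], jaw=[0.65, 0.65, 0.65, 0.65, 0.65])

```text
time_s: 16.02
eef_pos: [0.463, 0.0606, 0.0508]
eef_rot: [-0.0, 0.0, 1.0, 0.0]
wrist_force: [0.1, -0.0, 0.7]
opening: 0.644
grasp_force: 0.0
```

Emit:
arm_command(dp=[[0, 0, 0], [0, 0, 0], [0, 0, 0], [0, 0, 0], [0, 0, 0]], turn=[[0, 0, 0], [0, 0, 0], [0, 0, 0], [0, 0, 0], [0, 0, 0]], jaw=[0.5, 0.35, 0.2, 0.1, 0])

```text
time_s: 16.65
eef_pos: [0.4638, 0.0603, 0.0526]
eef_rot: [0.001, 0.0, 1.0, 0.0]
wrist_force: [-0.9, 1.0, 6.0]
opening: 0.299
grasp_force: 59.2
```

Emit:
arm_command(dp=[[0, 0, -0.04], [0, 0, -0.2], [0, 0, -0.4], [0, 0, -0.55], [0, 0, -0.6]], turn=[[0, 0, 0], [0, 0, 0], [0, 0, 0], [0, 0, 0], [0, 0, 0]], jaw=[0, 0, 0, 0, 0])

```text
time_s: 17.27
eef_pos: [0.4641, 0.06, 0.2042]
eef_rot: [0.002, 0.0, 1.0, -0.0]
wrist_force: [1.0, 0.3, -2.2]
opening: 0.305
grasp_force: 59.6
```

Emit:
arm_command(dp=[[-0.1, 0.03, 0], [-0.28, 0.07, 0], [-0.46, 0.11, 0], [-0.62, 0.145, 0], [-0.688, 0.159, 0]], turn=[[0, 0, 0], [0, 0, 0], [0, 0, 0], [0, 0, 0], [0, 0, 0]], jaw=[0, 0, 0, 0, 0])

```text
time_s: 17.9
eef_pos: [0.6356, 0.1001, 0.199]
eef_rot: [-0.001, 0.0, 1.0, 0.0]
wrist_force: [-0.5, -1.0, -2.5]
opening: 0.306
grasp_force: 59.5
```

Emit:
arm_command(dp=[[0, 0, 0], [0, 0, 0.05], [0, 0, 0.09], [0, 0, 0.12], [0, 0, 0.13]], turn=[[0, 0, 0], [0, 0, 0], [0, 0, 0], [0, 0, 0], [0, 0, 0]], jaw=[0, 0, 0, 0, 0])

```text
time_s: 18.52
eef_pos: [0.6343, 0.0998, 0.1682]
eef_rot: [-0.001, 0.0, 1.0, 0.0]
wrist_force: [-0.2, 0.3, -2.2]
opening: 0.296
grasp_force: 59.6
```

Emit:
arm_command(dp=[[0, 0, 0.003], [0, 0, 0.006], [0, 0, 0.009], [0, 0, 0.012], [0, 0, 0.015]], turn=[[0, 0, 0], [0, 0, 0], [0, 0, 0], [0, 0, 0], [0, 0, 0]], jaw=[0, 0, 0, 0, 0])

```text
time_s: 19.15
eef_pos: [0.635, 0.0999, 0.1653]
eef_rot: [0.0, 0.0, 1.0, 0.0]
wrist_force: [0.2, 0.9, -2.7]
opening: 0.304
grasp_force: 59.6
```

Emit:
arm_command(dp=[[0, 0, 0.002], [0, 0, 0.004], [0, 0, 0.006], [0, 0, 0.008], [0, 0, 0.01]], turn=[[0, 0, 0], [0, 0, 0], [0, 0, 0], [0, 0, 0], [0, 0, 0]], jaw=[0, 0, 0, 0, 0])

```text
time_s: 19.77
eef_pos: [0.6349, 0.0998, 0.1628]
eef_rot: [0.0, 0.0, 1.0, 0.0]
wrist_force: [0.4, -0.5, -1.8]
opening: 0.306
grasp_force: 59.6
```

Emit:
arm_command(dp=[[0, 0, 0.002], [0, 0, 0.004], [0, 0, 0.006], [0, 0, 0.008], [0, 0, 0.01]], turn=[[0, 0, 0], [0, 0, 0], [0, 0, 0], [0, 0, 0], [0, 0, 0]], jaw=[0, 0, 0, 0, 0])

```text
time_s: 20.4
eef_pos: [0.6351, 0.1, 0.1616]
eef_rot: [0.0, 0.0, 1.0, -0.0]
wrist_force: [-5.0, 2.1, 9.4]
opening: 0.306
grasp_force: 60.7
```

White is seated: 0.1616 − 0.0346 = 0.127. I'll release it and move to the terracotta lid on the blue jar.

Emit:
arm_command(dp=[[0, 0, 0], [0, 0, 0], [0, 0, 0], [0, 0, 0], [0, 0, -0.1]], turn=[[0, 0, 0], [0, 0, 0], [0, 0, 0], [0, 0, 0], [0, 0, 0]], jaw=[0.35, 0.45, 0.55, 0.65, 0.65])

```text
time_s: 21.02
eef_pos: [0.6332, 0.0999, 0.1829]
eef_rot: [-0.003, 0.0, 1.0, 0.0]
wrist_force: [0.3, 0.5, 0.6]
opening: 0.647
grasp_force: 0.0
```

Emit:
arm_command(dp=[[0, 0, -0.2], [-0.01, -0.2, -0.22], [-0.02, -0.4, -0.22], [-0.03, -0.6, -0.22], [-0.04, -0.7, -0.22]], turn=[[0, 0, 0], [0, 0, 0], [0, 0, 0], [0, 0, 0], [0, 0, 0]], jaw=[0.65, 0.65, 0.65, 0.65, 0.65])

```text
time_s: 21.65
eef_pos: [0.6447, -0.0777, 0.2403]
eef_rot: [0.0, 0.002, 1.0, -0.0]
wrist_force: [0.0, 1.0, -0.1]
opening: 0.649
grasp_force: 0.0
```

Emit:
arm_command(dp=[[-0.01, -0.2, 0], [-0.02, -0.4, 0], [-0.03, -0.6, 0], [-0.03, -0.7, 0], [-0.03, -0.7, 0]], turn=[[0, 0, 0], [0, 0, 0], [0, 0, 0], [0, 0, 0], [0, 0, 0]], jaw=[0.65, 0.65, 0.65, 0.65, 0.65])

```text
time_s: 22.28
eef_pos: [0.6519, -0.2512, 0.2398]
eef_rot: [-0.0, 0.001, 1.0, 0.0]
wrist_force: [0.5, 1.4, 0.3]
opening: 0.649
grasp_force: 0.0
```

Run:
```python
from h import *
print(get_obs()['eef_pos'])
t=camera('top'); s=camera('side'); 
cv2.imwrite('pics/c4.png',np.hstack([cv2.resize(t[100:260,150:400],(400,256)),cv2.resize(s[130:330,170:420],(400,320))[:256]]))
```

```text
[ 0.65194218 -0.25124598  0.23978344]
```

View pics/c4.png

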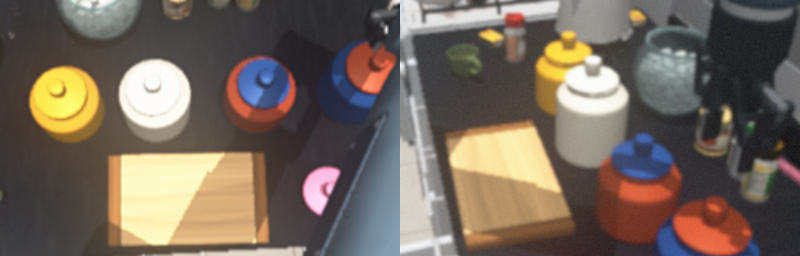

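The first pair is in place. Both lids look concentric and seated, and the gripper stands over the terracotta lid.

Emit:
arm_command(dp=[[0, 0, 0.1], [0, 0, 0.2], [0, 0, 0.28], [0, 0, 0.325], [0, 0, 0.325]], turn=[[0, 0, 0], [0, 0, 0], [0, 0, 0], [0, 0, 0], [0, 0, 0]], jaw=[0.65, 0.65, 0.65, 0.65, 0.65])

```text
time_s: 23.0
eef_pos: [0.6519, -0.2494, 0.1582]
eef_rot: [-0.001, 0.0, 1.0, 0.0]
wrist_force: [0.6, 0.2, -0.3]
opening: 0.647
grasp_force: 0.0
```

Emit:
arm_command(dp=[[0, 0, 0], [0, 0, 0], [0, 0, 0], [0, 0, 0], [0, 0, 0]], turn=[[0, 0, 0], [0, 0, 0], [0, 0, 0], [0, 0, 0], [0, 0, 0]], jaw=[0.5, 0.4, 0.3, 0.15, 0])

```text
time_s: 23.62
eef_pos: [0.6528, -0.2513, 0.1608]
eef_rot: [0.001, 0.001, 1.0, -0.001]
wrist_force: [-1.1, -3.6, 5.4]
opening: 0.303
grasp_force: 58.6
```

Emit:
arm_command(dp=[[0, 0, -0.04], [0, 0, -0.14], [0, 0, -0.24], [0, 0, -0.32], [0, 0, -0.32]], turn=[[0, 0, 0], [0, 0, 0], [0, 0, 0], [0, 0, 0], [0, 0, 0]], jaw=[0, 0, 0, 0, 0])

```text
time_s: 24.25
eef_pos: [0.653, -0.2503, 0.2412]
eef_rot: [0.002, 0.0, 1.0, -0.001]
wrist_force: [0.5, 0.1, -1.6]
opening: 0.305
grasp_force: 59.4
```

Emit:
arm_command(dp=[[0.1, 0.13, 0], [0.25, 0.32, 0], [0.4, 0.51, 0], [0.55, 0.69, 0], [0.67, 0.85, 0]], turn=[[0, 0, 0], [0, 0, 0], [0, 0, 0], [0, 0, 0], [0, 0, 0]], jaw=[0, 0, 0, 0, 0])

```text
time_s: 24.88
eef_pos: [0.4824, -0.0356, 0.2376]
eef_rot: [-0.001, 0.0, 1.0, 0.001]
wrist_force: [0.6, 1.4, -1.3]
opening: 0.299
grasp_force: 59.5
```

Emit:
arm_command(dp=[[0.08, 0.1, 0], [0.08, 0.12, 0.1], [0.08, 0.12, 0.28], [0.08, 0.12, 0.44], [0.08, 0.12, 0.54]], turn=[[0, 0, 0], [0, 0, 0], [0, 0, 0], [0, 0, 0], [0, 0, 0]], jaw=[0, 0, 0, 0, 0])

```text
time_s: 25.5
eef_pos: [0.4626, -0.0067, 0.101]
eef_rot: [-0.002, 0.0, 1.0, 0.001]
wrist_force: [0.4, 0.5, -1.6]
opening: 0.308
grasp_force: 59.5
```

Emit:
arm_command(dp=[[0, 0, 0.06], [0, 0, 0.11], [0, 0, 0.14], [0, 0, 0.16], [0, 0, 0.165]], turn=[[0, 0, 0], [0, 0, 0], [0, 0, 0], [0, 0, 0], [0, 0, 0]], jaw=[0, 0, 0, 0, 0])

```text
time_s: 26.12
eef_pos: [0.4651, -0.0076, 0.0629]
eef_rot: [0.0, 0.0, 1.0, -0.0]
wrist_force: [-0.0, -0.1, -1.9]
opening: 0.299
grasp_force: 59.5
```

Emit:
arm_command(dp=[[0, 0, 0.002], [0, 0, 0.004], [0, 0, 0.006], [0, 0, 0.008], [0, 0, 0.01]], turn=[[0, 0, 0], [0, 0, 0], [0, 0, 0], [0, 0, 0], [0, 0, 0]], jaw=[0, 0, 0, 0, 0])

```text
time_s: 26.75
eef_pos: [0.4648, -0.0075, 0.0603]
eef_rot: [0.0, 0.0, 1.0, -0.0]
wrist_force: [0.4, 0.5, -2.6]
opening: 0.302
grasp_force: 59.5
```

Emit:
arm_command(dp=[[0, 0, 0.004], [0, 0, 0.008], [0, 0, 0.012], [0, 0, 0.016], [0, 0, 0.019]], turn=[[0, 0, 0], [0, 0, 0], [0, 0, 0], [0, 0, 0], [0, 0, 0]], jaw=[0, 0, 0, 0, 0])

```text
time_s: 27.38
eef_pos: [0.4648, -0.0075, 0.0555]
eef_rot: [-0.0, 0.0, 1.0, 0.0]
wrist_force: [0.6, -0.4, -1.6]
opening: 0.305
grasp_force: 59.5
```

Emit:
arm_command(dp=[[0, 0, 0.002], [0, 0, 0.004], [0, 0, 0.006], [0, 0, 0.008], [0, 0, 0.01]], turn=[[0, 0, 0], [0, 0, 0], [0, 0, 0], [0, 0, 0], [0, 0, 0]], jaw=[0, 0, 0, 0, 0])

```text
time_s: 28.0
eef_pos: [0.4649, -0.0075, 0.053]
eef_rot: [0.0, 0.0, 1.0, -0.0]
wrist_force: [0.8, -0.4, -1.2]
opening: 0.304
grasp_force: 59.5
```

Emit:
arm_command(dp=[[0, 0, 0.002], [0, 0, 0.004], [0, 0, 0.006], [0, 0, 0.007], [0, 0, 0.007]], turn=[[0, 0, 0], [0, 0, 0], [0, 0, 0], [0, 0, 0], [0, 0, 0]], jaw=[0, 0, 0, 0, 0])

```text
time_s: 28.62
eef_pos: [0.4649, -0.0075, 0.0517]
eef_rot: [-0.0, 0.0, 1.0, -0.0]
wrist_force: [-2.7, 1.3, 5.7]
opening: 0.303
grasp_force: 60.2
```

The terracotta lid is on the board. Next is the blue lid.

Emit:
arm_command(dp=[[0, 0, 0], [0, 0, 0], [0, 0, 0], [0, 0, 0], [0, 0, -0.1]], turn=[[0, 0, 0], [0, 0, 0], [0, 0, 0], [0, 0, 0], [0, 0, 0]], jaw=[0.35, 0.45, 0.55, 0.65, 0.65])

```text
time_s: 29.25
eef_pos: [0.4631, -0.0071, 0.0749]
eef_rot: [-0.002, 0.0, 1.0, 0.001]
wrist_force: [-0.4, 0.0, 0.4]
opening: 0.652
grasp_force: 0.0
```

Emit:
arm_command(dp=[[0, 0, -0.2], [0, 0, -0.4], [-0.1, -0.04, -0.52], [-0.3, -0.12, -0.52], [-0.5, -0.2, -0.52]], turn=[[0, 0, 0], [0, 0, 0], [0, 0, 0], [0, 0, 0], [0, 0, 0]], jaw=[0.65, 0.65, 0.65, 0.65, 0.65])

```text
time_s: 29.88
eef_pos: [0.5916, -0.0582, 0.2073]
eef_rot: [0.001, 0.0, 1.0, -0.0]
wrist_force: [0.9, 0.3, 0.9]
opening: 0.651
grasp_force: 0.0
```

Emit:
arm_command(dp=[[-0.15, -0.06, 0], [-0.225, -0.086, 0], [-0.225, -0.086, 0.05], [-0.225, -0.086, 0.15], [-0.225, -0.086, 0.25]], turn=[[0, 0, 0], [0, 0, 0], [0, 0, 0], [0, 0, 0], [0, 0, 0]], jaw=[0.65, 0.65, 0.65, 0.65, 0.65])

```text
time_s: 30.5
eef_pos: [0.6447, -0.0785, 0.1422]
eef_rot: [-0.001, 0.0, 1.0, 0.0]
wrist_force: [-0.3, -0.3, 0.0]
opening: 0.647
grasp_force: 0.0
```

Emit:
arm_command(dp=[[0, 0, 0.03], [0, 0, 0.05], [0, 0, 0.05], [0, 0, 0.05], [0, 0, 0.05]], turn=[[0, 0, 0], [0, 0, 0], [0, 0, 0], [0, 0, 0], [0, 0, 0]], jaw=[0.65, 0.65, 0.5, 0.4, 0.3])

```text
time_s: 31.12
eef_pos: [0.6467, -0.0797, 0.1327]
eef_rot: [0.001, 0.0, 1.0, -0.001]
wrist_force: [-1.7, -1.6, 3.4]
opening: 0.31
grasp_force: 39.6
```

Emit:
arm_command(dp=[[0, 0, 0], [0, 0, 0], [0, 0, 0], [0, 0, 0], [0, 0, 0]], turn=[[0, 0, 0], [0, 0, 0], [0, 0, 0], [0, 0, 0], [0, 0, 0]], jaw=[0.15, 0, 0, 0, 0])

```text
time_s: 31.75
eef_pos: [0.6468, -0.0797, 0.1328]
eef_rot: [0.001, 0.0, 1.0, -0.001]
wrist_force: [-1.6, -1.3, 6.5]
opening: 0.302
grasp_force: 58.6
```

Emit:
arm_command(dp=[[0, 0, -0.04], [0, 0, -0.14], [0, 0, -0.26], [0, 0, -0.34], [0, 0, -0.34]], turn=[[0, 0, 0], [0, 0, 0], [0, 0, 0], [0, 0, 0], [0, 0, 0]], jaw=[0, 0, 0, 0, 0])

```text
time_s: 32.38
eef_pos: [0.647, -0.0793, 0.2183]
eef_rot: [0.002, 0.0, 1.0, -0.0]
wrist_force: [-0.6, 0.7, -0.5]
opening: 0.304
grasp_force: 59.1
```

Emit:
arm_command(dp=[[0, -0.1, 0], [-0.01, -0.28, 0], [-0.02, -0.46, 0], [-0.024, -0.62, 0], [-0.024, -0.686, 0]], turn=[[0, 0, 0], [0, 0, 0], [0, 0, 0], [0, 0, 0], [0, 0, 0]], jaw=[0, 0, 0, 0, 0])

```text
time_s: 33.0
eef_pos: [0.6505, -0.2539, 0.2141]
eef_rot: [-0.001, 0.002, 1.0, 0.0]
wrist_force: [0.7, -0.5, -1.5]
opening: 0.298
grasp_force: 59.4
```

Emit:
arm_command(dp=[[0, 0, 0], [0, 0, 0.08], [0, 0, 0.14], [0, 0, 0.17], [0, 0, 0.18]], turn=[[0, 0, 0], [0, 0, 0], [0, 0, 0], [0, 0, 0], [0, 0, 0]], jaw=[0, 0, 0, 0, 0])

```text
time_s: 33.62
eef_pos: [0.6517, -0.2498, 0.1702]
eef_rot: [-0.001, -0.0, 1.0, 0.0]
wrist_force: [-1.0, -0.2, -1.8]
opening: 0.305
grasp_force: 59.4
```

Emit:
arm_command(dp=[[0, 0, 0.003], [0, 0, 0.006], [0, 0, 0.009], [0, 0, 0.012], [0, 0, 0.014]], turn=[[0, 0, 0], [0, 0, 0], [0, 0, 0], [0, 0, 0], [0, 0, 0]], jaw=[0, 0, 0, 0, 0])

```text
time_s: 34.25
eef_pos: [0.6519, -0.2507, 0.1678]
eef_rot: [0.0, 0.0, 1.0, -0.0]
wrist_force: [0.2, 0.4, -2.3]
opening: 0.301
grasp_force: 59.4
```

Emit:
arm_command(dp=[[0, 0, 0.002], [0, 0, 0.004], [0, 0, 0.006], [0, 0, 0.008], [0, 0, 0.01]], turn=[[0, 0, 0], [0, 0, 0], [0, 0, 0], [0, 0, 0], [0, 0, 0]], jaw=[0, 0, 0, 0, 0])

```text
time_s: 34.88
eef_pos: [0.6519, -0.2507, 0.1653]
eef_rot: [0.0, 0.0, 1.0, -0.0]
wrist_force: [0.7, 0.3, -1.9]
opening: 0.301
grasp_force: 59.3
```

Emit:
arm_command(dp=[[0, 0, 0.002], [0, 0, 0.004], [0, 0, 0.006], [0, 0, 0.008], [0, 0, 0.01]], turn=[[0, 0, 0], [0, 0, 0], [0, 0, 0], [0, 0, 0], [0, 0, 0]], jaw=[0, 0, 0, 0, 0])

```text
time_s: 35.5
eef_pos: [0.6524, -0.2512, 0.1635]
eef_rot: [0.001, 0.0, 1.0, -0.001]
wrist_force: [1.5, -2.1, 1.7]
opening: 0.301
grasp_force: 59.6
```

Emit:
arm_command(dp=[[0, 0, 0.002], [0, 0, 0.003], [0, 0, 0.004], [0, 0, 0.004], [0, 0, 0.004]], turn=[[0, 0, 0], [0, 0, 0], [0, 0, 0], [0, 0, 0], [0, 0, 0]], jaw=[0, 0, 0, 0, 0])

```text
time_s: 36.12
eef_pos: [0.6523, -0.2512, 0.1628]
eef_rot: [0.001, 0.0, 1.0, -0.001]
wrist_force: [-0.1, -2.8, 4.7]
opening: 0.301
grasp_force: 59.8
```

Blue is seated at the expected height. I'll release it and fetch the terracotta lid.

Emit:
arm_command(dp=[[0, 0, 0], [0, 0, 0], [0, 0, 0], [0, 0, 0], [0, 0, -0.1]], turn=[[0, 0, 0], [0, 0, 0], [0, 0, 0], [0, 0, 0], [0, 0, 0]], jaw=[0.35, 0.45, 0.55, 0.65, 0.65])

```text
time_s: 36.75
eef_pos: [0.6503, -0.2495, 0.184]
eef_rot: [-0.003, 0.0, 1.0, 0.002]
wrist_force: [-0.9, -1.2, 0.8]
opening: 0.647
grasp_force: 0.0
```

Emit:
arm_command(dp=[[0, 0, -0.18], [0.14, 0.18, -0.18], [0.28, 0.36, -0.18], [0.42, 0.55, -0.18], [0.56, 0.73, -0.18]], turn=[[0, 0, 0], [0, 0, 0], [0, 0, 0], [0, 0, 0], [0, 0, 0]], jaw=[0.65, 0.65, 0.65, 0.65, 0.65])

```text
time_s: 37.38
eef_pos: [0.5107, -0.0665, 0.2318]
eef_rot: [0.0, 0.0, 1.0, 0.0]
wrist_force: [-0.4, -0.1, 0.9]
opening: 0.649
grasp_force: 0.0
```

Emit:
arm_command(dp=[[0.14, 0.18, 0], [0.19, 0.245, 0.04], [0.19, 0.245, 0.2], [0.19, 0.245, 0.35], [0.19, 0.245, 0.45]], turn=[[0, 0, 0], [0, 0, 0], [0, 0, 0], [0, 0, 0], [0, 0, 0]], jaw=[0.65, 0.65, 0.65, 0.65, 0.65])

```text
time_s: 38.0
eef_pos: [0.4637, -0.0063, 0.1178]
eef_rot: [-0.001, 0.0, 1.0, 0.0]
wrist_force: [0.4, 0.4, -0.0]
opening: 0.648
grasp_force: 0.0
```

Run:
```python
from h import *
print(get_obs()['eef_pos'])
t=camera('top'); s=camera('side'); 
cv2.imwrite('pics/c5.png',np.hstack([cv2.resize(t[100:260,150:410],(416,256)),cv2.resize(s[180:350,200:410],(316,256))]))
```

```text
[ 0.46366892 -0.00628761  0.1177634 ]
```

View pics/c5.png

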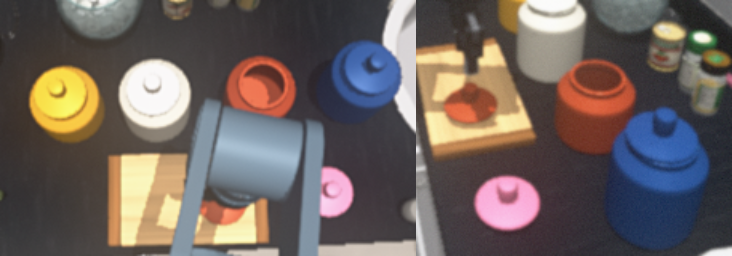

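Blue is seated on its jar. The terracotta lid lies level on the board, with the gripper directly above it.

Emit:
arm_command(dp=[[-0.004, -0.004, 0.08], [-0.004, -0.004, 0.16], [-0.004, -0.004, 0.22], [-0.004, -0.004, 0.258], [-0.004, -0.004, 0.258]], turn=[[0, 0, 0], [0, 0, 0], [0, 0, 0], [0, 0, 0], [0, 0, 0]], jaw=[0.65, 0.65, 0.65, 0.65, 0.65])

```text
time_s: 38.72
eef_pos: [0.4654, -0.0077, 0.0546]
eef_rot: [-0.0, 0.0, 1.0, 0.0]
wrist_force: [-0.1, 0.6, -0.3]
opening: 0.648
grasp_force: 0.0
```

Emit:
arm_command(dp=[[0, 0, 0], [0, 0, 0], [0, 0, 0], [0, 0, 0], [0, 0, 0]], turn=[[0, 0, 0], [0, 0, 0], [0, 0, 0], [0, 0, 0], [0, 0, 0]], jaw=[0.5, 0.4, 0.3, 0.15, 0])

```text
time_s: 39.35
eef_pos: [0.4661, -0.0078, 0.0556]
eef_rot: [0.001, 0.0, 1.0, -0.0]
wrist_force: [-1.5, 1.4, 4.8]
opening: 0.301
grasp_force: 58.7
```

Emit:
arm_command(dp=[[0, 0, -0.04], [0, 0, -0.2], [0, 0, -0.4], [0, 0, -0.52], [0, 0, -0.52]], turn=[[0, 0, 0], [0, 0, 0], [0, 0, 0], [0, 0, 0], [0, 0, 0]], jaw=[0, 0, 0, 0, 0])

```text
time_s: 39.98
eef_pos: [0.4673, -0.0082, 0.1877]
eef_rot: [0.003, 0.0, 1.0, -0.001]
wrist_force: [0.2, 0.3, -2.0]
opening: 0.305
grasp_force: 59.4
```

Emit:
arm_command(dp=[[-0.1, -0.04, 0], [-0.28, -0.11, 0], [-0.46, -0.18, 0], [-0.64, -0.255, 0], [-0.72, -0.288, 0]], turn=[[0, 0, 0], [0, 0, 0], [0, 0, 0], [0, 0, 0], [0, 0, 0]], jaw=[0, 0, 0, 0, 0])

```text
time_s: 40.6
eef_pos: [0.6463, -0.0809, 0.182]
eef_rot: [-0.001, 0.001, 1.0, 0.0]
wrist_force: [-0.6, 0.2, -1.9]
opening: 0.3
grasp_force: 59.4
```

Emit:
arm_command(dp=[[0, 0, 0], [0, 0, 0.06], [0, 0, 0.12], [0, 0, 0.15], [0, 0, 0.16]], turn=[[0, 0, 0], [0, 0, 0], [0, 0, 0], [0, 0, 0], [0, 0, 0]], jaw=[0, 0, 0, 0, 0])

```text
time_s: 41.22
eef_pos: [0.6448, -0.0796, 0.1438]
eef_rot: [-0.001, 0.0, 1.0, 0.0]
wrist_force: [-0.1, -0.0, -0.7]
opening: 0.3
grasp_force: 59.4
```

Emit:
arm_command(dp=[[0, 0, 0.004], [0, 0, 0.008], [0, 0, 0.012], [0, 0, 0.016], [0, 0, 0.02]], turn=[[0, 0, 0], [0, 0, 0], [0, 0, 0], [0, 0, 0], [0, 0, 0]], jaw=[0, 0, 0, 0, 0])

```text
time_s: 41.85
eef_pos: [0.6456, -0.0799, 0.1398]
eef_rot: [0.0, 0.0, 1.0, -0.0]
wrist_force: [-0.1, -0.1, -1.8]
opening: 0.3
grasp_force: 59.4
```

Emit:
arm_command(dp=[[0, 0, 0.002], [0, 0, 0.004], [0, 0, 0.006], [0, 0, 0.008], [0, 0, 0.01]], turn=[[0, 0, 0], [0, 0, 0], [0, 0, 0], [0, 0, 0], [0, 0, 0]], jaw=[0, 0, 0, 0, 0])

```text
time_s: 42.48
eef_pos: [0.6455, -0.0799, 0.1372]
eef_rot: [-0.0, 0.0, 1.0, -0.0]
wrist_force: [0.3, -0.2, -1.2]
opening: 0.3
grasp_force: 59.4
```

Emit:
arm_command(dp=[[0, 0, 0.002], [0, 0, 0.004], [0, 0, 0.006], [0, 0, 0.008], [0, 0, 0.01]], turn=[[0, 0, 0], [0, 0, 0], [0, 0, 0], [0, 0, 0], [0, 0, 0]], jaw=[0, 0, 0, 0, 0])

```text
time_s: 43.1
eef_pos: [0.6456, -0.0799, 0.1349]
eef_rot: [0.0, 0.0, 1.0, -0.0]
wrist_force: [-0.3, 0.1, 0.8]
opening: 0.298
grasp_force: 59.7
```

Emit:
arm_command(dp=[[0, 0, 0.002], [0, 0, 0.004], [0, 0, 0.005], [0, 0, 0.005], [0, 0, 0.005]], turn=[[0, 0, 0], [0, 0, 0], [0, 0, 0], [0, 0, 0], [0, 0, 0]], jaw=[0, 0, 0, 0, 0])

```text
time_s: 43.72
eef_pos: [0.6457, -0.0798, 0.1346]
eef_rot: [0.0, 0.0, 1.0, -0.0]
wrist_force: [-3.5, 1.5, 5.3]
opening: 0.302
grasp_force: 60.3
```

It's seated at the expected 0.1346. I'll release it and retreat toward the robot to check.

Emit:
arm_command(dp=[[0, 0, 0], [0, 0, 0], [0, 0, 0], [0, 0, 0], [0, 0, -0.1]], turn=[[0, 0, 0], [0, 0, 0], [0, 0, 0], [0, 0, 0], [0, 0, 0]], jaw=[0.35, 0.45, 0.55, 0.65, 0.65])

```text
time_s: 44.35
eef_pos: [0.6438, -0.0794, 0.1562]
eef_rot: [-0.002, 0.0, 1.0, 0.001]
wrist_force: [0.2, 0.1, -0.2]
opening: 0.652
grasp_force: 0.0
```

Emit:
arm_command(dp=[[0, 0, -0.2], [0.05, 0, -0.4], [0.25, 0, -0.5], [0.45, 0, -0.5], [0.65, 0, -0.5]], turn=[[0, 0, 0], [0, 0, 0], [0, 0, 0], [0, 0, 0], [0, 0, 0]], jaw=[0.65, 0.65, 0.65, 0.65, 0.65])

```text
time_s: 44.98
eef_pos: [0.4817, -0.0797, 0.284]
eef_rot: [0.001, 0.0, 1.0, -0.0]
wrist_force: [-0.7, -1.2, 0.5]
opening: 0.649
grasp_force: 0.0
```

Emit:
arm_command(dp=[[0.1, 0, 0], [0.2, 0, 0], [0.2, 0, 0], [0.2, 0, 0], [0.2, 0, 0]], turn=[[0, 0, 0], [0, 0, 0], [0, 0, 0], [0, 0, 0], [0, 0, 0]], jaw=[0.65, 0.65, 0.65, 0.65, 0.65])

```text
time_s: 45.6
eef_pos: [0.4337, -0.0798, 0.2835]
eef_rot: [0.0, 0.0, 1.0, 0.0]
wrist_force: [-0.8, 0.8, 0.7]
opening: 0.644
grasp_force: 0.0
```

Run:
```python
from h import *
print(get_obs()['eef_pos'],get_obs()['wrist_force'])
t=camera('top'); s=camera('side'); 
cv2.imwrite('pics/c6.png',np.hstack([cv2.resize(t[100:260,100:410],(496,256)),cv2.resize(s[140:350,200:410],(256,256))]))
```

```text
[ 0.43372828 -0.07981368  0.2835009 ] [-0.76989714  0.83747634  0.67907623]
```

View pics/c6.png

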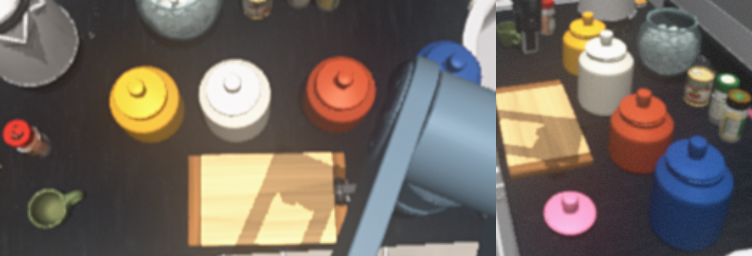

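All four lids are level on the jars of their own colour. The board is empty, and the cup and the pink decoy haven't been touched.

```bash
python3 -c "from bench import *; print(hand_in())"
```

```text
the job is handed in; nothing more can be done
None
```

All four lids are seated on the jars of their own colour and the job is handed in, at about 46 s of the 141 s allowed; the jars and the green cup look unmoved, though I checked that by eye only.

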